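# Find the high spot of a charkha wheel

### The job

The wooden charkha wheel on the truing board is out of round. Slide the stiff feeler fully home so that its sprung pin bears on the rim, then turn the wheel slowly by its knob, feel for the highest spot of the rim (it also has a lesser swelling), and leave the wheel standing with that highest spot right at the pin. Be gentle with wheel and feeler, and leave everything else on the bench as it is.

Things in the scene. Friction and masses are not known exactly. Their poses are not given: they have to be found in the camera images.
- board: truing board with the wheel: plywood base 250 x 375 x 18 mm, fixed. Origin on the wheel's upright axle at table level, z up; the board runs from y = -125 to +250 mm. The wheel lies flat: brown wooden disc 210 mm across, rim top 56 mm above the table; on it a dark face plate 172 mm across (top at 62 mm) with the knob, and a boss and nut in the middle (up to 86 mm)
- gauge: the feeler's fixed steel bed, 52 x 122 mm, on the board at y = +175 mm, so that it lies beyond the rim, in the direction from the board's origin to this one. Origin under the bed, 18 mm above the table, axes as the board's. On it an aluminium block (40 x 50 mm, top 56 mm above the table) slides towards the axle; its sprung steel pin points at the axle
- axle (a point): point on the wheel's axle line, 92 mm above the table, as high as knob_mid. Rim and face plate turn as one, but were glued together in any position: the knob does not tell where the high spot is. The rim is round but for two smooth swellings: the highest spot, 4 mm proud, running out 17 degrees either side of its crest, and a lesser one, 2 mm proud, 12 degrees either side
- rim_point (a point): fixed point where the pin's 10 mm ball nose meets the rim: 105 mm from the axle line towards the feeler, 42 mm above the table. With the block home the pin presses on the round part of the rim with 3 N; over the lesser swelling with up to 7 N, at the crest of the highest spot with 10 N. The wheel stays where it is left near a crest
- knob_mid (a point): middle of the wheel's upright wooden knob, 22 mm across, 67 to 116 mm above the table, 70 mm from the axle line. It spins on its pin: hold it from above and lead it round, the hand keeping its heading. Takes some 2 N along the path on the round rim, about 3 N up the lesser swelling, 5 N up the highest spot; past a crest the wheel eases or pulls ahead. A grip up to 30 N is plenty
- post (a point): middle of the upright brass post on the feeler's block, by which it is pushed: 16 mm across, 60 to 109 mm above the table, this point 88 mm above it. It starts 18 to 30 mm short of home. On feeler, knob and wheel alike the fingers' contact forces, squeeze included, should stay under 80 N in all
- slide (a joint): travel of the feeler's block towards the axle in m: 0 drawn back, 0.030 fully home against its stop. Stiff: friction of about 14 N, and it stays where it is left
- wheel (a joint): turn of the wheel in rad, growing counter-clockwise seen from above, no stop; at 0 the knob lies along the board's +x, at pi/2 it is nearest the feeler. Turn it slowly, always under 3 rad/s
- small_wheel: bystander: loose small grooved wooden disc, 104 mm across, 24 mm high, lying flat; origin under its centre
- sand_block: bystander: loose cork sanding block 105 x 58 x 36 mm; origin under its centre
- wax_jar: bystander: small amber wax jar, 38 mm across, 30 mm high, standing loose on the truing board beside the feeler bed; origin under its centre
- bobbin: bystander: loose wooden bobbin standing upright, 52 mm across, 88 mm high; origin under its centre
- wood_bowl: bystander: loose dark wooden bowl, 160 mm across, 60 mm high; origin under its centre
- copper_bowl: bystander: loose copper bowl, 110 mm across, 45 mm high; origin under its centre
- shoe_last: bystander: loose wooden shoe last, 240 mm long (its x), about 70 mm wide, 85 mm high; origin under its centre
- mallet: bystander: loose wooden mallet lying flat, handle along its x; origin underneath

How it is judged:
By the outcome, as a careful person would: the job done as asked, in the order asked, and still so for the second after the job is handed in, with the robot touching nothing.
It also fails if it takes over 72 s, if anything falls off the work surface, if the arm or the gripper's body presses on something with over 40 N, if the wrist force passes 120 N, or if a joint passes its speed limit or range.

### The arm

A 6-joint arm with a two-finger parallel gripper is mounted at the origin on the work surface. World frame = base frame: x ahead of the robot, y to its left, z up, the work surface at z = 0. Lengths are in mm, angles in rad, forces in N, time in s.
With the tool pointing down it reaches from about 350 to 975 mm from the base axis. Payload 7.1 kg.
Tool frame: the origin (TCP) lies at the very end of the fingers, on their centre line; the grasp point (between the pads) lies 19 mm behind it; z points along the fingers, y is the line along which they close (so a half turn about z gives the same grasp; the last joint's range is limited). The gripper opens to 88 mm and grips with 3 to 60 N. Pads are 20 mm wide; open, the fingers measure 115 mm over their backs; the gripper's body (75 mm by 178 mm) begins 61 mm behind the grasp point.
Start: joints at [-1.207, 0.423, 1.63, -0, 1.089, -0.019], TCP at [233.465, -579.74, 186.775] pointing down, gripper open.
Joint ranges: [-3, 3], [-0.9, 2.11], [0.09, 2.58], [-1.31, 4.45], [0.11, 2.69], [-2.54, 2.54]. Speed limits (rad/s): [2.39, 2.39, 3.01, 3.14, 3.14, 3.14].

### API

Orientations are given as a rotation vector (axis times angle).
In Python, from workcell import sensors, imaging, close_job gives the robot as it stands. The module is installed in compiled form; this text tells all that it offers.
- The arm moves only by the tool servo_tool, never from a script. Its argument "steps" is a list of rows, each a list of 3 entries, a list of its own where there are three numbers: the shift along the world's x, y, z in m, then the turn, a rotation vector about the world's x, y, z in degrees, then the opening, from -1 (shut) to 1 (fully open). A call has exactly 8 rows; each row shifts and turns the commanded pose from where the row before left it; what a row does not reach is not made up. A row lasts 1/12 s, in which the tool goes at most 41.7 mm and 7.16 degrees, less where a joint would pass 70% of its speed; a pose out of reach is approached as far as the arm can. A call is refused whole if a number of a shift passes 0.0417 or a number of a turn 7.16, either way. A call with a gripper value outside its range is refused whole. The fingers move at their own pace and stop on an object; the grip force is fixed at half the most. Time passes only in rows, so rows that do not move let the fingers close, or fill a call up. It gives the time, the measured TCP pose, the force, the opening and the grip force at its end, in the units of the state.
- sensors.get_obs(): the state, without advancing time (a new reading comes with each control period).
- imaging.get_image(name): name is "scene" or "side" or "wrist"; returns a dict with "color" (480x640x3 uint8, blue, green, red), "range_z" (480x640 float32, mm along the optical axis (not along the pixel's ray), 0 where there is no reading), "vertical_fov" (degrees; the focal length in pixels is half the picture's height over the tangent of half this angle, whatever the lens; pixels are square), "cx", "cy" (the principal point, pixels), "k1" (the pictures are not rectified: a ray, as slopes to the right and down, at radius r is drawn at 1 + k1 r^2 times it, then the intrinsics apply), "rvec" (rotation vector, rad) and "tvec" (3), from world to camera coordinates, as OpenCV has them; the wrist camera has in their place "tool_from_camera" (4x4, takes a point from camera to tool coordinates, whose origin is the TCP and whose axes are the flange's). Camera axes: x right, y down, z forward; pixel columns grow to the right and rows downward; lengths in mm; the calibration is good to about 2 mm. A picture is of the moment at which its call begins: read the wrist's pose just before it.
- close_job(): hands the job in; it is judged then, once.
The state is a dict: "t": time; "qpos": joint angles; "qvel": joint speeds; "joint_torque": joint torques, N m; "ee_pos": TCP position; "orientation": TCP orientation; "ft_force": force on the tool from outside, world axes, zero at the start; "moment": the same for the moment, N m; "width": finger opening in mm; "grasp_force": force on a finger pad.
Only numpy, scipy, OpenCV 4.12 (cv2) and the standard library are available. Lean on these libraries where they do the work, as an engineer would, in place of code of your own. Each camera call takes 0.05 s, during which the arm holds its last target. There are 200 camera calls.

## Working session

There is one attempt and no reset: what is moved stays moved. The work goes in short steps, Python scripts to look and compute and a tool call to move; the robot and the scene stay as the last step left them, time stands still between calls to the robot, and variables do not carry over. Pictures are saved under pics/ and viewed, at most 10 in all, crops included, and the job is handed in when it is done.

Besides the shell and the picture viewer there is one more tool, called after ">>>" by a JSON object that holds its "api" and its "payload". servo_tool: Moves the arm, as the interface text tells. Its arguments: {"type":"object","properties":{"steps":{"type":"array"}},"required":["steps"]}

```bash
mkdir -p pics
cat > h.py <<'E'
import numpy as np, cv2
from workcell import sensors, imaging, close_job
from scipy.spatial.transform import Rotation as R
def get(n):
    o=sensors.get_obs(); im=imaging.get_image(n)
    f=240/np.tan(np.radians(im["vertical_fov"])/2)
    if n=="wrist":
        T=np.eye(4);T[:3,:3]=R.from_rotvec(o["orientation"]).as_matrix();T[:3,3]=o["ee_pos"]
        M=T@np.array(im["tool_from_camera"])
    else:
        C=np.eye(4);C[:3,:3]=R.from_rotvec(np.ravel(im["rvec"])).as_matrix();C[:3,3]=np.ravel(im["tvec"]);M=np.linalg.inv(C)
    im["M"]=M;im["f"]=f
    return im
def ray(im,uv):
    K=np.array([[im["f"],0,im["cx"]],[0,im["f"],im["cy"]],[0,0,1.]])
    p=cv2.undistortPoints(np.array(uv,float).reshape(-1,1,2),K,np.array([im["k1"],0,0,0,0.])).reshape(-1,2)
    return np.c_[p,np.ones(len(p))]
def cloud(im):
    h,w=im["range_z"].shape; v,u=np.mgrid[:h,:w]
    d=ray(im,np.c_[u.ravel(),v.ravel()])*im["range_z"].reshape(-1,1)
    P=d@im["M"][:3,:3].T+im["M"][:3,3]; P[im["range_z"].ravel()==0]=np.nan
    return P.reshape(h,w,3)
def plane(im,uv,z):
    d=ray(im,uv)@im["M"][:3,:3].T; o=im["M"][:3,3]
    return o+d*((z-o[2])/d[:,2])[:,None]
E
python3 - <<'E'
from h import *
o=sensors.get_obs();print({k:np.round(v,3) for k,v in o.items()})
for n in("scene","side","wrist"):
    im=get(n);cv2.imwrite(f"pics/{n}0.png",im["color"]);np.save(f"{n}0.npy",cloud(im));print(n,np.round(im["M"],2).tolist(),im["f"],im["k1"])
E
```

```text
{'t': np.float64(0.0), 'qpos': array([-1.207,  0.424,  1.631, -0.   ,  1.089, -0.019]), 'qvel': array([-0.001, -0.   ,  0.   ,  0.   ,  0.   , -0.002]), 'joint_torque': array([ 2.0000e-03, -5.4461e+01, -2.7367e+01,  6.5000e-02,  2.3000e-02,
       -0.0000e+00]), 'ee_pos': array([ 233.249, -579.216,  186.021]), 'orientation': array([-3.083, -0.597,  0.   ]), 'ft_force': array([-0.333, -0.507,  0.38 ]), 'moment': array([-0.042,  0.008,  0.021]), 'grasp_force': np.float64(0.0), 'width': np.float64(87.762)}
scene [[-0.17, 0.77, -0.61, 1320.66], [0.98, 0.14, -0.1, 114.41], [0.01, -0.62, -0.78, 1048.75], [0.0, 0.0, 0.0, 1.0]] 575.3970596502153 -0.0913712326294289
side [[-0.98, -0.1, 0.16, 427.32], [-0.19, 0.59, -0.79, 752.82], [-0.01, -0.8, -0.6, 676.95], [0.0, 0.0, 0.0, 1.0]] 472.67629948104013 -0.05049161127408213
wrist [[0.37, -0.89, -0.27, 308.13], [-0.93, -0.36, -0.11, -550.06], [-0.0, 0.29, -0.96, 383.54], [0.0, 0.0, 0.0, 1.0]] 409.08178587824494 -0.06431596103502346
```

View pics/scene0.png

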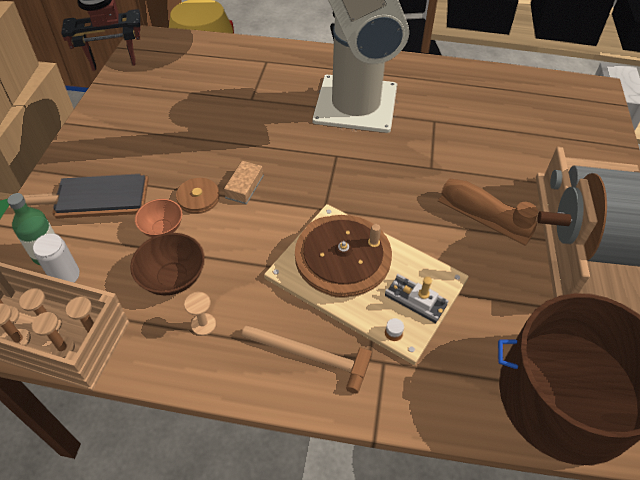

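View pics/side0.png

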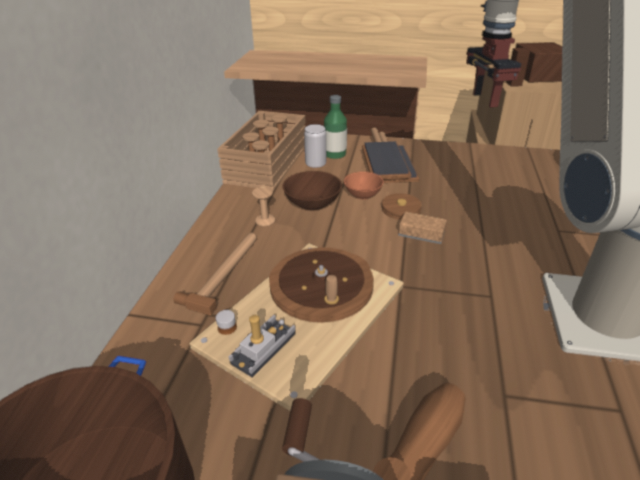

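The scene picture shows the axle nut at (344,247), knob at (375,232), post at (427,286), wax jar at (395,328). The side picture shows the nut at (320,271), knob at (331,288), post at (256,328).

Run:
```python
from h import *
from scipy.optimize import least_squares
im={n:get(n) for n in("scene","side")}
S=cloud(im["scene"]);D=cloud(im["side"])
def circ(p):
    r=least_squares(lambda c:np.hypot(p[:,0]-c[0],p[:,1]-c[1])-c[2],[*p.mean(0)[:2],100],loss="soft_l1");return r.x
for n,P,(x0,x1,y0,y1) in(("scene",S,(290,400,205,300)),("side",D,(265,378,245,320))):
    Q=P[y0:y1,x0:x1].reshape(-1,3);Q=Q[np.isfinite(Q).all(1)]
    print(n,"heights",np.histogram(Q[:,2],bins=np.arange(10,125,6)))
    m=(Q[:,2]>51)&(Q[:,2]<72);q=Q[m]
    h=cv2.convexHull(q[:,:2].astype(np.float32)).reshape(-1,2);print("rim",circ(h))
    (c,r)=cv2.minEnclosingCircle(q[:,:2].astype(np.float32));print(c,r)
    k=Q[Q[:,2]>95];print("knob",np.median(k,0),k.min(0),k.max(0),len(k))
for n,P,(x0,x1,y0,y1) in(("scene",S,(405,450,265,325)),("side",D,(235,300,305,370))):
    Q=P[y0:y1,x0:x1].reshape(-1,3);k=Q[Q[:,2]>75];print(n,"post",np.median(k,0),k.min(0),k.max(0),len(k))
    t=Q[Q[:,2]>104];print(" top",np.mean(t,0),len(t))
    b=Q[(Q[:,2]>48)&(Q[:,2]<60)];b=b[np.isfinite(b).all(1)];print(" block",cv2.minAreaRect(b[:,:2].astype(np.float32)))
# ray planes
for n,nut,kn,po in(("scene",(343.5,243),(375,226.5),(427,279)),("side",(320.5,267),(331.5,277.5),(256,318))):
    print(n,"nut",plane(im[n],[nut],86)[0],"knobtop",plane(im[n],[kn],116)[0],"posttop",plane(im[n],[po],109)[0])
c=im["scene"]["color"];a=cv2.resize(c[200:360,260:470],None,fx=3.5,fy=3.5,interpolation=2);cv2.imwrite("pics/a.png",a)
# board quad
hsv=cv2.cvtColor(c,cv2.COLOR_BGR2HSV);m=(abs(S[:,:,2]-18)<6)
m[:, :255]=0;m[:,475:]=0;m[:200]=0;m[365:]=0
cs,_=cv2.findContours(m.astype(np.uint8),0,2);k=max(cs,key=cv2.contourArea)
p=S[m];p=p[np.isfinite(p).all(1)];print("board",cv2.minAreaRect(plane(im["scene"],k.reshape(-1,2),18)[:,:2].astype(np.float32)))
```

```text
scene heights (array([ 219, 1536,  103,   91,  105,  199,  179, 1559, 3182,  984,   94,
         48,   27,   19,   20,   20,   32,   45,    2]), array([ 10,  16,  22,  28,  34,  40,  46,  52,  58,  64,  70,  76,  82,
        88,  94, 100, 106, 112, 118, 124]))
rim [573.51919738  45.80181444 105.48235447]
(574.5180053710938, 43.22793960571289) 108.2742691040039
knob [547.49924673 108.38369031 110.55393757] [532.20058118  97.35002647  95.21302468] [555.55871459 119.22874945 118.99931442] 116
side heights (array([  97,  900,    2,    2,   70,  208,  214, 1917, 3328,  100,   97,
         51,   45,   25,   32,   32,   37,   49,    0]), array([ 10,  16,  22,  28,  34,  40,  46,  52,  58,  64,  70,  76,  82,
        88,  94, 100, 106, 112, 118, 124]))
rim [574.54102473  46.34481009 105.33259011]
(573.4727172851562, 44.38164520263672) 108.0937728881836
knob [541.53405483 114.92434664 108.49580599] [532.02080197 101.32070389  95.23200291] [552.56917889 121.24532931 116.91217676] 144
scene post [658.10187649 224.24646234 104.59447985] [645.42194994 216.77675823  75.09540613] [663.19540767 234.
[... 176 characters left out ...]
5)
side post [652.29711366 229.40596645  99.48347816] [645.15032113 214.97790129  75.15811512] [662.39697919 233.33178594 111.44098222] 186
 top [653.58548918 226.39276881 108.23433405] 79
 block ((637.471435546875, 187.26321411132812), (136.8992462158203, 46.97605895996094), 68.14005279541016)
scene nut [573.4812017   45.89999384  86.        ] knobtop [541.42212396 106.89754085 116.        ] posttop [651.12774014 223.70744085 109.        ]
side nut [575.25315502  47.54137607  86.        ] knobtop [542.27419115 109.44611698 116.        ] posttop [650.09620552 225.41288555 109.        ]
board ((601.3577270507812, 102.15988159179688), (374.79437255859375, 253.5701446533203), 66.30305480957031)
```

View pics/a.png

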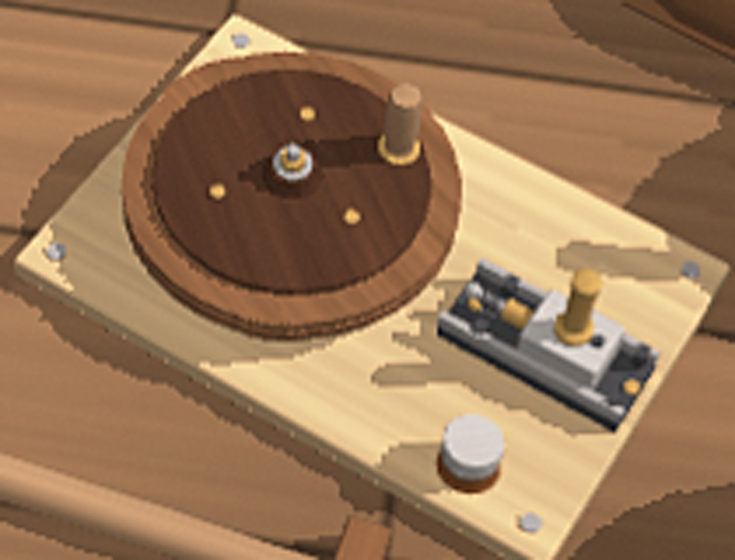

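The crop confirms the layout: nut near the middle of the wheel, knob at upper right, feeler to the lower right with its post, jar beside it. The axle is at (574.2, 46.3), and the feeler direction is 66.3°. The knob radius comes out at 69.8 mm, as given. Next I check for tall obstacles.

Run:
```python
import numpy as np
for n in("scene0","side0"):
    P=np.load(n+".npy").reshape(-1,3);P=P[np.isfinite(P).all(1)]
    t=P[(P[:,2]>90)&(P[:,0]>250)&(P[:,0]<1000)&(P[:,1]>-500)&(P[:,1]<600)]
    for x in range(250,1000,50):
        r=t[(t[:,0]>=x)&(t[:,0]<x+50)]
        print(n,x,[(y,int(r[(r[:,1]>=y)&(r[:,1]<y+50)][:,2].max())) for y in range(-500,600,50) if ((r[:,1]>=y)&(r[:,1]<y+50)).sum()>3])
```

```text
scene0 250 [(500, 136)]
scene0 300 [(450, 146), (500, 161), (550, 160)]
scene0 350 [(450, 136), (500, 217)]
scene0 400 [(450, 208), (500, 244), (550, 244)]
scene0 450 [(450, 212), (500, 246), (550, 246)]
scene0 500 [(50, 110), (100, 117), (400, 206), (450, 206), (500, 239), (550, 238)]
scene0 550 [(100, 116), (500, 186), (550, 192)]
scene0 600 [(200, 110), (500, 136)]
scene0 650 [(200, 113), (400, 153), (450, 154), (500, 155), (550, 156)]
scene0 700 [(400, 154)]
scene0 750 [(-500, 115), (-450, 116), (-400, 113), (-250, 93), (-200, 92), (350, 155), (400, 155)]
scene0 800 [(-500, 116), (-450, 120), (-400, 115), (350, 154), (400, 154)]
scene0 850 [(-500, 118), (-450, 120), (-400, 115), (400, 154)]
scene0 900 [(-500, 118), (-450, 114), (-400, 115), (400, 155), (450, 156), (500, 155), (550, 154)]
scene0 950 [(-450, 113), (-400, 112)]
side0 250 []
side0 300 []
side0 350 []
side0 400 [(450, 204), (500, 207)]
side0 450 [(450, 206), (500, 212)]
side0 500 [(100, 115), (400, 203), (450, 204), (500, 207)]
side0 550 [(100, 113)]
side0 600 [(200, 110)]
side0 650 [(200, 112), (400, 151), (450, 152), (500, 152)]
side0 700 [(400, 152)]
side0 750 [(-500, 112), (-450, 111), (-400, 111), (350, 152), (400, 152)]
side0 800 [(-450, 116), (-400, 112), (350, 152), (400, 152)]
side0 850 [(-500, 116), (-450, 115), (-400, 112), (400, 153)]
side0 900 [(-500, 116), (-450, 112), (-400, 112), (400, 152), (450, 153), (500, 110)]
side0 950 [(-450, 110), (-400, 111)]
```

>>> {"api": "servo_tool", "payload": {"steps": [[[0.0182,0.0352,0],[0,0,1.85],-1],[[0.0182,0.0352,0],[0,0,1.85],-1],[[0.0182,0.0352,0],[0,0,1.85],-1],[[0.0182,0.0352,0],[0,0,1.85],-1],[[0.0182,0.0352,0],[0,0,1.85],-1],[[0.0182,0.0352,0],[0,0,1.85],-1],[[0.0182,0.0352,0],[0,0,1.85],-1],[[0.0182,0.0352,0],[0,0,1.85],-1]]}}

```text
t: 0.92
ee_pos: [379.5, -296.4, 186.9]
orientation: [2.981, 0.992, 0.0]
ft_force: [0.8, -1.0, -0.3]
width: 37.9
grasp_force: 0.0
```

>>> {"api": "servo_tool", "payload": {"steps": [[[0.0182,0.0352,0],[0,0,1.85],-1],[[0.0182,0.0352,0],[0,0,1.85],-1],[[0.0182,0.0352,0],[0,0,1.85],-1],[[0.0182,0.0352,0],[0,0,1.85],-1],[[0.0182,0.0352,0],[0,0,1.85],-1],[[0.0182,0.0352,0],[0,0,1.85],-1],[[0.0182,0.0352,0],[0,0,1.85],-1],[[0.0182,0.0352,0],[0,0,1.85],-1]]}}

```text
t: 1.58
ee_pos: [525.2, -14.5, 186.9]
orientation: [2.828, 1.368, 0.0]
ft_force: [1.1, -0.4, 0.1]
width: 0.0
grasp_force: 0.0
```

>>> {"api": "servo_tool", "payload": {"steps": [[[0.0182,0.0352,0],[0,0,1.85],-1],[[0.0182,0.0352,0],[0,0,1.85],-1],[[0.0182,0.0352,0],[0,0,1.85],-1],[[0.0182,0.0352,0],[0,0,1.85],-1],[[0.0182,0.0352,0],[0,0,1.85],-1],[[0.0182,0.0352,0],[0,0,1.85],-1],[[0.0182,0.0352,0],[0,0,1.85],-1],[[0.0182,0.0352,0],[0,0,1.85],-1]]}}

```text
t: 2.25
ee_pos: [670.7, 266.9, 186.6]
orientation: [-2.628, -1.721, 0.001]
ft_force: [1.1, -0.8, -0.5]
width: 0.4
grasp_force: 0.0
```

>>> {"api": "servo_tool", "payload": {"steps": [[[0,0,-0.024],[0,0,0],-1],[[0,0,-0.024],[0,0,0],-1],[[0,0,-0.024],[0,0,0],-1],[[0,0,-0.022],[0,0,0],-1],[[0,0,-0.018],[0,0,0],-1],[[-0.0024,-0.0055,0],[0,0,0],-1],[[-0.0024,-0.0055,0],[0,0,0],-1],[[-0.0024,-0.0055,0],[0,0,0],-1]]}}

```text
t: 2.92
ee_pos: [663.4, 248.1, 75.8]
orientation: [2.63, 1.719, 0.002]
ft_force: [0.5, 0.2, -0.2]
width: 0.8
grasp_force: 0.0
```

>>> {"api": "servo_tool", "payload": {"steps": [[[-0.0008,-0.0018,0],[0,0,0],-1],[[-0.0008,-0.0018,0],[0,0,0],-1],[[-0.0008,-0.0018,0],[0,0,0],-1],[[-0.0008,-0.0018,0],[0,0,0],-1],[[-0.0008,-0.0018,0],[0,0,0],-1],[[-0.0008,-0.0018,0],[0,0,0],-1],[[-0.0008,-0.0018,0],[0,0,0],-1],[[-0.0008,-0.0018,0],[0,0,0],-1]]}}

```text
t: 3.58
ee_pos: [656.6, 234.0, 74.7]
orientation: [2.63, 1.719, -0.0]
ft_force: [0.1, 0.1, -0.5]
width: 0.3
grasp_force: 0.0
```

>>> {"api": "servo_tool", "payload": {"steps": [[[-0.0006,-0.0014,0],[0,0,0],-1],[[-0.0006,-0.0014,0],[0,0,0],-1],[[-0.0006,-0.0014,0],[0,0,0],-1],[[-0.0006,-0.0014,0],[0,0,0],-1],[[-0.0006,-0.0014,0],[0,0,0],-1],[[-0.0006,-0.0014,0],[0,0,0],-1],[[-0.0006,-0.0014,0],[0,0,0],-1],[[-0.0006,-0.0014,0],[0,0,0],-1]]}}

```text
t: 4.25
ee_pos: [651.8, 222.8, 74.8]
orientation: [-2.63, -1.719, 0.0]
ft_force: [0.3, 0.3, 0.2]
width: 0.4
grasp_force: 0.0
```

Run:
```python
from h import *
a=get("scene");b=get("side")
A=cv2.resize(a["color"][190:350,330:490],None,fx=2.5,fy=2.5,interpolation=2)
B=cv2.resize(b["color"][250:410,180:340],None,fx=2.5,fy=2.5,interpolation=2)
cv2.imwrite("pics/c.png",np.hstack([A,B]))
```

```text
(no output)
```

View pics/c.png

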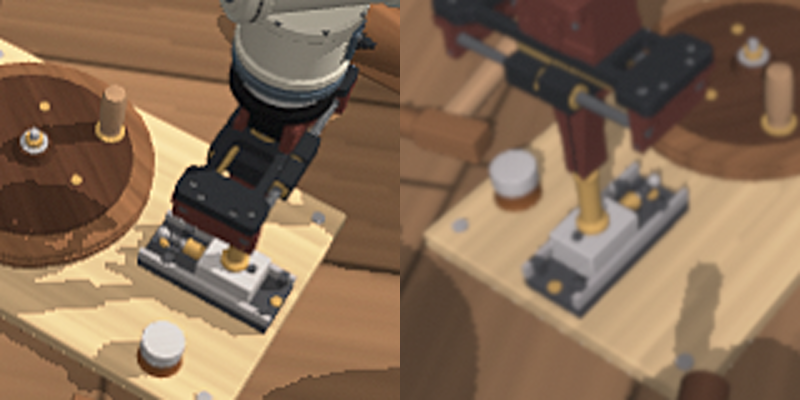

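The crop shows the hand over the post, with the block apparently unmoved and no sideways force. I'll measure where the fingers are with depth.

Run:
```python
from h import *
for n in("side","scene"):
    b=get(n);P=cloud(b);c=b["color"]
    h=cv2.cvtColor(c,cv2.COLOR_BGR2HSV)
    sub=np.linalg.norm(P[:,:,:2]-[652,224],axis=2)<75
    for z0 in range(60,170,8):
        m=sub&(P[:,:,2]>=z0)&(P[:,:,2]<z0+8)
        if m.sum()>2: print(n,z0,m.sum(),np.round(np.median(P[m],0)),np.round(P[m].min(0)),np.round(P[m].max(0)),np.median(h[m],0))
w=get("wrist");cv2.imwrite("pics/w1.png",w["color"])
```

```text
side 60 82 [652. 231.  62.] [643. 214.  60.] [667. 244.  68.] [ 18.  130.5 175.5]
side 68 30 [652. 231.  72.] [647. 223.  68.] [660. 233.  76.] [ 18.  131.5 165.5]
side 76 29 [651. 229.  81.] [646. 219.  76.] [661. 233.  84.] [ 18. 131. 164.]
side 84 30 [652. 230.  88.] [647. 225.  84.] [660. 233.  92.] [ 18.  131.  162.5]
side 92 32 [652. 230.  96.] [647. 223.  92.] [661. 233. 100.] [ 18. 131. 160.]
side 100 33 [650. 232. 105.] [646. 220. 100.] [662. 234. 108.] [ 18. 131. 162.]
side 108 34 [650. 231. 114.] [641. 219. 108.] [667. 237. 116.] [ 12.  120.  112.5]
side 116 60 [649. 231. 120.] [640. 216. 116.] [665. 237. 124.] [  3.5 114.   80.5]
side 124 66 [649. 230. 128.] [640. 215. 124.] [666. 237. 132.] [  3. 114.  78.]
side 132 54 [649. 231. 136.] [641. 217. 132.] [665. 238. 140.] [  4.  115.   76.5]
side 140 64 [648. 231. 144.] [639. 218. 140.] [666. 238. 148.] [  4. 114.  78.]
side 148 56 [649. 232. 152.] [638. 219. 148.] [669. 239. 156.] [  4.  115.   82.5]
side 156 64 [651. 232. 160.] [639. 222. 156.] [669. 239. 164.] [  3.  115.   80.5]
side 164 44 [647. 235. 167.] [637. 221. 164.] [668. 239. 172.] [  3. 112.  76.]
scene 60 65 [659. 226.  62.] [640. 199.  60.] [676. 248.  68.] [ 18. 141. 175.]
scene 68 16 [659. 224.  72.] [654. 218.  68.] [661. 232.  76.] [ 18. 141. 118.]
scene 76 11 [659. 223.  79.] [656. 219.  78.] [661. 229.  83.] [ 18. 141. 118.]
```

View pics/w1.png

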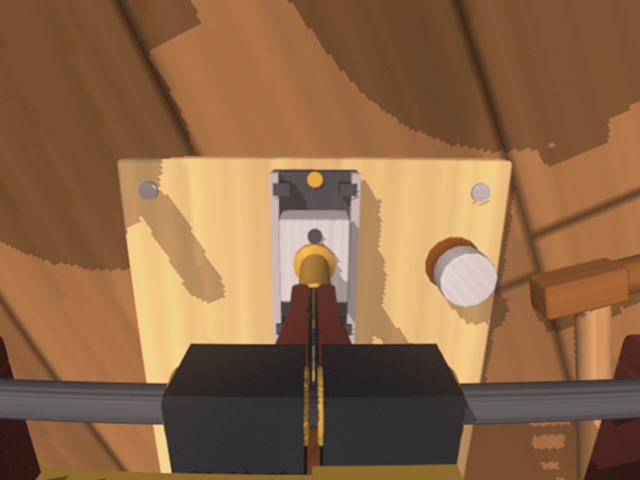

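The wrist view shows the finger tips at (315,285), sitting on the post's line at its top. The depth puts the tips near z = 112, though the reported TCP is at 75. I'll check the height scale.

Run:
```python
from h import *
o=sensors.get_obs();print({k:np.round(v,3) for k,v in o.items()})
w=get("wrist");P=cloud(w)
for n,(u,v) in dict(board1=(200,200),board2=(420,380),block=(300,225),jar=(467,275),table=(420,60),tip=(316,300),tip2=(316,288)).items():
    print(n,np.round(np.nanmedian(P[v-3:v+4,u-3:u+4].reshape(-1,3),0),1))
Ti=np.linalg.inv(np.array(w["tool_from_camera"]))
for z in (0,-20,-40,-60,-80):
    p=(Ti@[0,0,z,1])[:3];print(z,p, w["cx"]+w["f"]*p[0]/p[2],w["cy"]+w["f"]*p[1]/p[2])
for n in("scene","side"):
    im=get(n);Q=cloud(im);C=np.linalg.inv(im["M"])
    for z in(75,110):
        p=(C@[*o["ee_pos"][:2],z,1])[:3];u,v=im["cx"]+im["f"]*p[0]/p[2],im["cy"]+im["f"]*p[1]/p[2];print(n,z,u,v)
    # red finger lowest z
    h=cv2.cvtColor(im["color"],cv2.COLOR_BGR2HSV)
D=np.load("wrist0.npy")
print("wrist0 median table z",np.nanmedian(D[50:200,100:500,2]), np.nanpercentile(D[...,2],[5,25,50]))
```

```text
{'t': np.float64(4.5), 'qpos': array([0.312, 0.642, 1.543, 0.   , 0.956, 0.725]), 'qvel': array([ 0.001,  0.   , -0.001,  0.   , -0.001,  0.001]), 'joint_torque': array([-6.4000e-02, -6.3997e+01, -2.4471e+01,  5.0000e-02, -3.4000e-02,
       -1.0000e-03]), 'ee_pos': array([651.942, 223.001,  74.833]), 'orientation': array([2.63 , 1.719, 0.   ]), 'ft_force': array([ 0.157, -0.   , -0.126]), 'moment': array([-0.018, -0.046, -0.036]), 'grasp_force': np.float64(0.0), 'width': np.float64(0.603)}
board1 [599.5 278.8  17.5]
board2 [684.7 245.3 208.3]
block [656.1 246.8  55.4]
jar [733.4 177.3  47.5]
table [ 7.608e+02  3.015e+02 -3.000e-01]
tip [658.3 231.5 123.6]
tip2 [658.4 231.3 111.2]
0 [ -1.35117694  19.35654019 212.01164941] 310.44651360948995 278.18712801065226
-20 [ -1.34680488  25.11348792 192.85812405] 310.1968627582345 294.10777503430234
-40 [ -1.34243282  30.87043566 173.7045987 ] 309.8921564398685 313.53940010662035
-60 [ -1.33806076  36.62738339 154.55107334] 309.5119255706909 337.7873504950518
-80 [ -1.33368869  42.38433113 135.39754798] 309.02411872685997 368.89559842329686
scene 75 424.4033312202233 288.93502432412527
scene 110 427.11592570855515 279.158163984217
side 75 257.1881979488538 331.08638693680086
side 110 255.15997611191284 316.5800305975715
wrist0 median table z -0.4959708775238596 [-4.71380897e+02 -1.07471142e+00 -3.05428489e-01]
```

Run:
```python
from h import *
# tool-frame extents of the hand, at start (open) from wrist0/scene0/side0, now from side
def rep(n,P,pos,ov):
    Rm=R.from_rotvec(ov).as_matrix();T=(P.reshape(-1,3)-pos)@Rm
    T=T[np.isfinite(T).all(1)]
    s=T[(abs(T[:,0])<45)&(abs(T[:,1])<70)&(T[:,2]<70)&(T[:,2]>-140)]
    for z in range(-140,70,10):
        q=s[(s[:,2]>=z)&(s[:,2]<z+10)]
        if len(q)>3:print(n,z,len(q),"x",np.round(np.percentile(q[:,0],[2,98])),"y",np.round(np.percentile(q[:,1],[2,50,98])))
for n in("scene0","side0","wrist0"): rep(n,np.load(n+".npy"),[233.249,-579.216,186.021],[-3.083,-0.597,0])
o=sensors.get_obs();rep("now",cloud(get("side")),o["ee_pos"],o["orientation"])
```

```text
scene0 -140 249 x [ 5. 37.] y [-68.   7.  67.]
scene0 -130 101 x [-2. 37.] y [-68.   5.  67.]
scene0 -120 11 x [-16.  30.] y [-67.  46.  56.]
scene0 -110 42 x [-5. 15.] y [-59.  46.  57.]
scene0 -100 64 x [-9. 18.] y [-57.  45.  58.]
scene0 -90 46 x [-8. 14.] y [-56.  43.  56.]
scene0 -80 40 x [-8. 15.] y [-55.  43.  54.]
scene0 -70 40 x [-7. 14.] y [-55.  42.  52.]
scene0 -60 33 x [-7. 17.] y [-54. -46.  51.]
scene0 -50 36 x [-10.  16.] y [-54.  44.  52.]
scene0 -40 10 x [-3. 12.] y [-50.  45.  52.]
side0 -140 113 x [ 6. 36.] y [-66.  42.  66.]
side0 -130 99 x [-18.  35.] y [-67.  43.  64.]
side0 -120 34 x [-22.  34.] y [-55.  45.  62.]
side0 -110 51 x [-9. 13.] y [-62.  44.  58.]
side0 -100 71 x [-8. 14.] y [-62.  40.  54.]
side0 -90 72 x [-9. 14.] y [-60. -46.  55.]
side0 -80 66 x [-9. 14.] y [-58.  -2.  50.]
side0 -70 64 x [-9. 13.] y [-55. -47.  53.]
side0 -60 65 x [-11.  14.] y [-56. -48.  51.]
side0 -50 64 x [-10.  14.] y [-57.  41.  52.]
side0 -40 29 x [-9. 13.] y [-56. -47.  56.]
wrist0 -140 35562 x [14. 35.] y [-57.  -1.  60.]
wrist0 -130 11845 x [ 2. 35.] y [-63.   1.  67.
[... 609 characters left out ...]

now -100 42 x [-0. 13.] y [-13. -11.  11.]
now -90 81 x [-3. 13.] y [-12.  -6.  12.]
now -80 74 x [-9. 13.] y [-11.  -9.  11.]
now -70 74 x [-9. 13.] y [-9. -8. 10.]
now -60 79 x [-9. 13.] y [-9. -7. 10.]
now -50 76 x [-9. 14.] y [-9. -7.  9.]
now -40 41 x [-3. 12.] y [-8. -5.  8.]
now -30 38 x [-2. 11.] y [-7. -4.  6.]
now -20 37 x [-1. 10.] y [-6. -3.  5.]
now -10 36 x [-2. 11.] y [-7. -4.  6.]
now 0 38 x [-0. 10.] y [-7. -3.  5.]
now 10 382 x [-21.  27.] y [-18.  -4.  20.]
now 20 210 x [-40.  28.] y [-19.  -8.  20.]
now 30 417 x [-45.  44.] y [-25. -18.  27.]
now 40 341 x [-44.  45.] y [-25.  -7.  23.]
now 50 1623 x [-43.  43.] y [-69. -36.  68.]
now 60 5 x [-38.  43.] y [-66. -59. -54.]
```

View pics/wrist0.png

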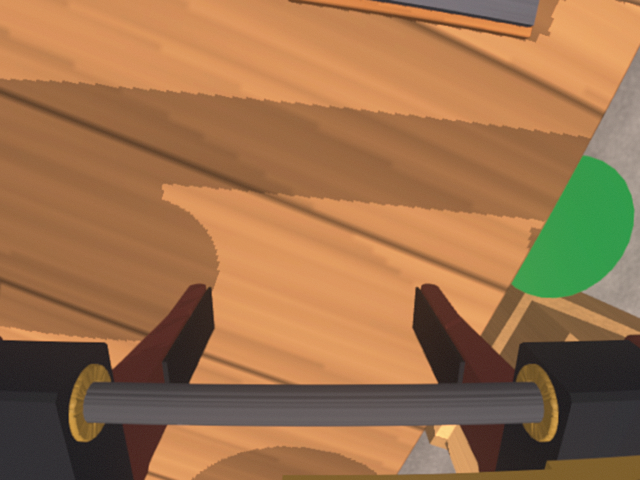

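The hand's measured extent shows that the real fingertips end about 36 mm above the reported TCP, and the fingers were just above the post. From now on I'll take the tip as ee_z + 36. I retreat, lower and push again.

>>> {"api": "servo_tool", "payload": {"steps": [[[0.0034,0.0078,0],[0,0,0],-1],[[0.0034,0.0078,0],[0,0,0],-1],[[0.0034,0.0078,0],[0,0,0],-1],[[0.0034,0.0078,0],[0,0,0],-1],[[0,0,-0.009],[0,0,0],-1],[[0,0,-0.009],[0,0,0],-1],[[0,0,-0.009],[0,0,0],-1],[[0,0,-0.009],[0,0,0],-1]]}}

```text
t: 5.37
ee_pos: [664.7, 253.7, 37.1]
orientation: [-2.63, -1.718, 0.002]
ft_force: [0.2, 0.2, -0.4]
width: 0.7
grasp_force: 0.0
```

>>> {"api": "servo_tool", "payload": {"steps": [[[-0.0008,-0.0018,0],[0,0,0],-1],[[-0.0008,-0.0018,0],[0,0,0],-1],[[-0.0008,-0.0018,0],[0,0,0],-1],[[-0.0008,-0.0018,0],[0,0,0],-1],[[-0.0008,-0.0018,0],[0,0,0],-1],[[-0.0008,-0.0018,0],[0,0,0],-1],[[-0.0008,-0.0018,0],[0,0,0],-1],[[-0.0008,-0.0018,0],[0,0,0],-1]]}}

```text
t: 6.03
ee_pos: [660.2, 241.4, 39.4]
orientation: [-2.63, -1.717, -0.007]
ft_force: [3.1, 12.8, -4.5]
width: 0.7
grasp_force: 6.4
```

>>> {"api": "servo_tool", "payload": {"steps": [[[-0.0006,-0.0014,0],[0,0,0],-1],[[-0.0006,-0.0014,0],[0,0,0],-1],[[-0.0006,-0.0014,0],[0,0,0],-1],[[-0.0006,-0.0014,0],[0,0,0],-1],[[-0.0006,-0.0014,0],[0,0,0],-1],[[-0.0006,-0.0014,0],[0,0,0],-1],[[-0.0006,-0.0014,0],[0,0,0],-1],[[-0.0006,-0.0014,0],[0,0,0],-1]]}}

```text
t: 6.7
ee_pos: [656.1, 232.2, 39.4]
orientation: [-2.628, -1.717, -0.011]
ft_force: [4.2, 14.7, -5.4]
width: 0.4
grasp_force: 7.0
```

>>> {"api": "servo_tool", "payload": {"steps": [[[-0.0004,-0.0009,0],[0,0,0],-1],[[-0.0004,-0.0009,0],[0,0,0],-1],[[-0.0004,-0.0009,0],[0,0,0],-1],[[-0.0004,-0.0009,0],[0,0,0],-1],[[-0.0002,-0.0005,0],[0,0,0],-1],[[-0.0002,-0.0005,0],[0,0,0],-1],[[-0.0002,-0.0005,0],[0,0,0],-1],[[-0.0002,-0.0005,0],[0,0,0],-1]]}}

```text
t: 7.37
ee_pos: [653.6, 226.6, 39.4]
orientation: [-2.628, -1.718, -0.01]
ft_force: [4.0, 14.8, -5.4]
width: 0.3
grasp_force: 6.9
```

>>> {"api": "servo_tool", "payload": {"steps": [[[-0.0002,-0.0005,0],[0,0,0],-1],[[-0.0002,-0.0005,0],[0,0,0],-1],[[-0.0002,-0.0005,0],[0,0,0],-1],[[-0.0002,-0.0005,0],[0,0,0],-1],[[-0.0002,-0.0005,0],[0,0,0],-1],[[-0.0002,-0.0005,0],[0,0,0],-1],[[-0.0002,-0.0005,0],[0,0,0],-1],[[-0.0002,-0.0005,0],[0,0,0],-1]]}}

```text
t: 8.03
ee_pos: [652.1, 223.1, 39.5]
orientation: [-2.628, -1.717, -0.011]
ft_force: [4.4, 15.7, -5.7]
width: 0.4
grasp_force: 8.0
```

>>> {"api": "servo_tool", "payload": {"steps": [[[-0.0002,-0.0005,0],[0,0,0],-1],[[-0.0002,-0.0005,0],[0,0,0],-1],[[-0.0002,-0.0005,0],[0,0,0],-1],[[-0.0002,-0.0005,0],[0,0,0],-1],[[-0.0002,-0.0005,0],[0,0,0],-1],[[-0.0002,-0.0005,0],[0,0,0],-1],[[-0.0002,-0.0005,0],[0,0,0],-1],[[-0.0002,-0.0005,0],[0,0,0],-1]]}}

```text
t: 8.7
ee_pos: [652.0, 222.5, 39.6]
orientation: [-2.627, -1.715, -0.02]
ft_force: [8.5, 30.9, -11.6]
width: 0.2
grasp_force: 15.3
```

>>> {"api": "servo_tool", "payload": {"steps": [[[-0.0002,-0.0005,0],[0,0,0],-1],[[-0.0002,-0.0005,0],[0,0,0],-1],[[0.0016,0.0037,0],[0,0,0],-1],[[0.0016,0.0037,0],[0,0,0],-1],[[0.0016,0.0037,0],[0,0,0],-1],[[0,0,0.02],[0,0,0],-1],[[0,0,0.02],[0,0,0],-1],[[0,0,0.02],[0,0,0],-1]]}}

```text
t: 9.37
ee_pos: [652.5, 224.5, 99.0]
orientation: [-2.63, -1.718, 0.003]
ft_force: [0.2, 0.8, 0.3]
width: 0.8
grasp_force: 0.0
```

>>> {"api": "servo_tool", "payload": {"steps": [[[-0.019,-0.0203,0],[0,0,0],0],[[-0.019,-0.0203,0],[0,0,0],0],[[-0.019,-0.0203,0],[0,0,0],0],[[-0.019,-0.0203,0],[0,0,0],0],[[-0.019,-0.0203,0],[0,0,0],0],[[-0.019,-0.0203,0],[0,0,0],0],[[0,0,0],[0,0,0],0],[[0,0,0],[0,0,0],0]]}}

```text
t: 10.03
ee_pos: [538.5, 102.1, 99.1]
orientation: [2.631, 1.716, -0.0]
ft_force: [0.4, -1.0, -0.3]
width: 44.1
grasp_force: 0.0
```

Run:
```python
from h import *
o=sensors.get_obs();print({k:np.round(v,2) for k,v in o.items()})
a=get("scene");b=get("side")
for n,im in(("scene",a),("side",b)):
    P=cloud(im)
    t=P[(np.linalg.norm(P[:,:,:2]-[645,206],axis=2)<30)&(P[:,:,2]>75)&(P[:,:,2]<112)];print("post",np.round(np.median(t,0),1),len(t),t.min(0),t.max(0))
    t=P[(np.linalg.norm(P[:,:,:2]-[542,108],axis=2)<25)&(P[:,:,2]>75)&(P[:,:,2]<118)];print("knob",np.round(np.median(t,0),1),len(t))
w=get("wrist")
A=cv2.resize(a["color"][190:350,330:490],None,fx=2.5,fy=2.5,interpolation=2)
cv2.imwrite("pics/d.png",np.hstack([A,cv2.resize(w["color"],(533,400))])[:, :800])
```

```text
{'t': np.float64(10.03), 'qpos': array([ 0.17,  0.43,  1.86, -0.  ,  0.85,  0.58]), 'qvel': array([ 0.02,  0.02, -0.05,  0.  , -0.01,  0.01]), 'joint_torque': array([-7.100e-01, -4.961e+01, -1.999e+01, -2.000e-02,  1.400e-01,
       -9.000e-02]), 'ee_pos': array([538.47, 102.14,  99.13]), 'orientation': array([ 2.63,  1.72, -0.  ]), 'ft_force': array([ 0.4 , -0.99, -0.32]), 'moment': array([-0.02, -0.12, -0.  ]), 'grasp_force': np.float64(0.0), 'width': np.float64(44.06)}
post [649.8 205.6 103.7] 120 [636.35164634 197.69498088  75.84023057] [654.35339249 213.80925937 111.89229014]
knob [549.6 108.8 102.3] 147
post [644.1 210.7  98.6] 176 [637.08904111 196.9762956   75.13460346] [654.66687132 216.97042543 111.53811599]
knob [541.7 116.  100.4] 230
```

View pics/d.png

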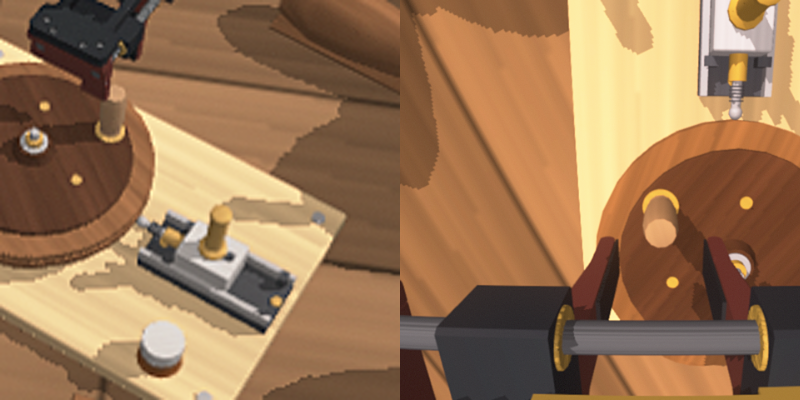

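The pictures show the block home, with its pin on the rim, and the knob standing between the open fingers. The post is 175 mm from the axle, which matches home. I centre on the knob, lower and grip.

>>> {"api": "servo_tool", "payload": {"steps": [[[0.0017,0.0031,0],[0,0,0],0],[[0.0016,0.003,0],[0,0,0],0],[[0,0,-0.012],[0,0,0],0],[[0,0,-0.014],[0,0,0],0],[[0,0,-0.014],[0,0,0],0],[[0,0,-0.012],[0,0,0],0],[[0,0,-0.008],[0,0,0],0],[[0,0,0],[0,0,0],0]]}}

```text
t: 10.85
ee_pos: [540.9, 109.3, 36.5]
orientation: [-2.628, -1.718, 0.005]
ft_force: [-1.2, -0.1, 0.7]
width: 44.2
grasp_force: 0.0
```

>>> {"api": "servo_tool", "payload": {"steps": [[[0,0,0],[0,0,0],-0.2],[[0,0,0],[0,0,0],-0.3],[[0,0,0],[0,0,0],-0.4],[[0,0,0],[0,0,0],-0.5],[[0,0,0],[0,0,0],-0.6],[[0,0,0],[0,0,0],-1],[[0,0,0],[0,0,0],-1],[[0,0,0],[0,0,0],-1]]}}

```text
t: 11.52
ee_pos: [542.7, 109.5, 39.4]
orientation: [2.63, 1.718, 0.001]
ft_force: [-0.5, 1.3, 5.5]
width: 21.3
grasp_force: 30.0
```

Run:
```python
from h import *
o=sensors.get_obs();print({k:np.round(v,2) for k,v in o.items()})
c=np.array([574.2,46.3]);p=o["ee_pos"][:2]-c;a=np.degrees(np.arctan2(p[1],p[0]));print(a,np.hypot(*p))
# chord tables, 9deg steps ccw (8 rows each) from here on the 70 mm circle
for k in range(0,42):
    t0=np.radians(117.6+9*k);d=70*np.array([np.cos(t0+np.radians(9))-np.cos(t0),np.sin(t0+np.radians(9))-np.sin(t0)])/8;print(k,np.round(d,2),end=";")
```

```text
{'t': np.float64(11.52), 'qpos': array([0.18, 0.53, 1.88, 0.  , 0.73, 0.59]), 'qvel': array([-0.,  0.,  0., -0., -0.,  0.]), 'joint_torque': array([ -0.59, -49.08, -17.86,  -0.16,  -0.41,  -0.  ]), 'ee_pos': array([542.71, 109.51,  39.36]), 'orientation': array([2.63, 1.72, 0.  ]), 'ft_force': array([-0.48,  1.26,  5.47]), 'moment': array([0.09, 0.19, 0.01]), 'grasp_force': np.float64(30.0), 'width': np.float64(21.33)}
116.47909649958089 70.62077851637308
0 [-1.16 -0.73];1 [-1.03 -0.9 ];2 [-0.88 -1.05];3 [-0.71 -1.18];4 [-0.51 -1.27];5 [-0.31 -1.34];6 [-0.09 -1.37];7 [ 0.12 -1.37];8 [ 0.33 -1.33];9 [ 0.54 -1.26];10 [ 0.73 -1.16];11 [ 0.9  -1.03];12 [ 1.05 -0.88];13 [ 1.18 -0.71];14 [ 1.27 -0.51];15 [ 1.34 -0.31];16 [ 1.37 -0.09];17 [1.37 0.12];18 [1.33 0.33];19 [1.26 0.54];20 [1.16 0.73];21 [1.03 0.9 ];22 [0.88 1.05];23 [0.71 1.18];24 [0.51 1.27];25 [0.31 1.34];26 [0.09 1.37];27 [-0.12  1.37];28 [-0.33  1.33];29 [-0.54  1.26];30 [-0.73  1.16];31 [-0.9   1.03];32 [-1.05  0.88];33 [-1.18  0.71];34 [-1.27  0.51];35 [-1.34  0.31];36 [-1.37  0.09];37 [-1.37 -0.12];38 [-1.33 -0.33];39 [-1.26 -0.54];40 [-1.16 -0.73];41 [-1.03 -0.9 ];
```

Run:
```python
import numpy as np
for k in range(40):
    t0=np.radians(116.5+9*k);t1=t0+np.radians(9);print(k,np.round(70*(np.cos(t1)-np.cos(t0))/8,2),np.round(70*(np.sin(t1)-np.sin(t0))/8,2),end="; ")
```

```text
0 -1.18 -0.71; 1 -1.05 -0.88; 2 -0.9 -1.04; 3 -0.73 -1.16; 4 -0.54 -1.26; 5 -0.33 -1.33; 6 -0.12 -1.37; 7 0.1 -1.37; 8 0.31 -1.34; 9 0.51 -1.27; 10 0.71 -1.18; 11 0.88 -1.05; 12 1.04 -0.9; 13 1.16 -0.73; 14 1.26 -0.54; 15 1.33 -0.33; 16 1.37 -0.12; 17 1.37 0.1; 18 1.34 0.31; 19 1.27 0.51; 20 1.18 0.71; 21 1.05 0.88; 22 0.9 1.04; 23 0.73 1.16; 24 0.54 1.26; 25 0.33 1.33; 26 0.12 1.37; 27 -0.1 1.37; 28 -0.31 1.34; 29 -0.51 1.27; 30 -0.71 1.18; 31 -0.88 1.05; 32 -1.04 0.9; 33 -1.16 0.73; 34 -1.26 0.54; 35 -1.33 0.33; 36 -1.37 0.12; 37 -1.37 -0.1; 38 -1.34 -0.31; 39 -1.27 -0.51;
```

>>> {"api": "servo_tool", "payload": {"steps": [[[-0.00118,-0.00071,0],[0,0,0],-1],[[-0.00118,-0.00071,0],[0,0,0],-1],[[-0.00118,-0.00071,0],[0,0,0],-1],[[-0.00118,-0.00071,0],[0,0,0],-1],[[-0.00118,-0.00071,0],[0,0,0],-1],[[-0.00118,-0.00071,0],[0,0,0],-1],[[-0.00118,-0.00071,0],[0,0,0],-1],[[-0.00118,-0.00071,0],[0,0,0],-1]]}}

```text
t: 12.18
ee_pos: [534.0, 104.2, 39.4]
orientation: [2.629, 1.718, 0.004]
ft_force: [1.9, 3.3, 6.2]
width: 21.4
grasp_force: 30.0
```

>>> {"api": "servo_tool", "payload": {"steps": [[[-0.00105,-0.00088,0],[0,0,0],-1],[[-0.00105,-0.00088,0],[0,0,0],-1],[[-0.00105,-0.00088,0],[0,0,0],-1],[[-0.00105,-0.00088,0],[0,0,0],-1],[[-0.00105,-0.00088,0],[0,0,0],-1],[[-0.00105,-0.00088,0],[0,0,0],-1],[[-0.00105,-0.00088,0],[0,0,0],-1],[[-0.00105,-0.00088,0],[0,0,0],-1]]}}

```text
t: 12.85
ee_pos: [525.4, 97.0, 39.4]
orientation: [2.629, 1.718, 0.003]
ft_force: [1.0, 3.6, 6.0]
width: 21.4
grasp_force: 30.0
```

>>> {"api": "servo_tool", "payload": {"steps": [[[-0.0009,-0.00104,0],[0,0,0],-1],[[-0.0009,-0.00104,0],[0,0,0],-1],[[-0.0009,-0.00104,0],[0,0,0],-1],[[-0.0009,-0.00104,0],[0,0,0],-1],[[-0.0009,-0.00104,0],[0,0,0],-1],[[-0.0009,-0.00104,0],[0,0,0],-1],[[-0.0009,-0.00104,0],[0,0,0],-1],[[-0.0009,-0.00104,0],[0,0,0],-1]]}}

```text
t: 13.52
ee_pos: [518.1, 88.6, 39.4]
orientation: [2.629, 1.718, 0.003]
ft_force: [0.2, 4.4, 6.1]
width: 21.7
grasp_force: 30.0
```

>>> {"api": "servo_tool", "payload": {"steps": [[[-0.00073,-0.00116,0],[0,0,0],-1],[[-0.00073,-0.00116,0],[0,0,0],-1],[[-0.00073,-0.00116,0],[0,0,0],-1],[[-0.00073,-0.00116,0],[0,0,0],-1],[[-0.00073,-0.00116,0],[0,0,0],-1],[[-0.00073,-0.00116,0],[0,0,0],-1],[[-0.00073,-0.00116,0],[0,0,0],-1],[[-0.00073,-0.00116,0],[0,0,0],-1]]}}

```text
t: 14.18
ee_pos: [512.2, 79.2, 39.4]
orientation: [2.629, 1.718, 0.003]
ft_force: [0.7, 4.4, 6.5]
width: 21.7
grasp_force: 30.0
```

>>> {"api": "servo_tool", "payload": {"steps": [[[-0.00054,-0.00126,0],[0,0,0],-1],[[-0.00054,-0.00126,0],[0,0,0],-1],[[-0.00054,-0.00126,0],[0,0,0],-1],[[-0.00054,-0.00126,0],[0,0,0],-1],[[-0.00054,-0.00126,0],[0,0,0],-1],[[-0.00054,-0.00126,0],[0,0,0],-1],[[-0.00054,-0.00126,0],[0,0,0],-1],[[-0.00054,-0.00126,0],[0,0,0],-1]]}}

```text
t: 14.85
ee_pos: [508.0, 69.1, 39.4]
orientation: [2.629, 1.718, 0.003]
ft_force: [0.8, 3.8, 6.6]
width: 22.0
grasp_force: 30.0
```

>>> {"api": "servo_tool", "payload": {"steps": [[[-0.00033,-0.00133,0],[0,0,0],-1],[[-0.00033,-0.00133,0],[0,0,0],-1],[[-0.00033,-0.00133,0],[0,0,0],-1],[[-0.00033,-0.00133,0],[0,0,0],-1],[[-0.00033,-0.00133,0],[0,0,0],-1],[[-0.00033,-0.00133,0],[0,0,0],-1],[[-0.00033,-0.00133,0],[0,0,0],-1],[[-0.00033,-0.00133,0],[0,0,0],-1]]}}

```text
t: 15.52
ee_pos: [505.3, 58.7, 39.4]
orientation: [2.63, 1.718, 0.003]
ft_force: [1.3, 6.5, 6.5]
width: 21.6
grasp_force: 30.0
```

>>> {"api": "servo_tool", "payload": {"steps": [[[-0.00012,-0.00137,0],[0,0,0],-1],[[-0.00012,-0.00137,0],[0,0,0],-1],[[-0.00012,-0.00137,0],[0,0,0],-1],[[-0.00012,-0.00137,0],[0,0,0],-1],[[-0.00012,-0.00137,0],[0,0,0],-1],[[-0.00012,-0.00137,0],[0,0,0],-1],[[-0.00012,-0.00137,0],[0,0,0],-1],[[-0.00012,-0.00137,0],[0,0,0],-1]]}}

```text
t: 16.18
ee_pos: [504.3, 48.1, 39.4]
orientation: [-2.63, -1.718, -0.003]
ft_force: [1.6, 8.1, 7.1]
width: 21.6
grasp_force: 30.0
```

>>> {"api": "servo_tool", "payload": {"steps": [[[0.0001,-0.00137,0],[0,0,0],-1],[[0.0001,-0.00137,0],[0,0,0],-1],[[0.0001,-0.00137,0],[0,0,0],-1],[[0.0001,-0.00137,0],[0,0,0],-1],[[0.0001,-0.00137,0],[0,0,0],-1],[[0.0001,-0.00137,0],[0,0,0],-1],[[0.0001,-0.00137,0],[0,0,0],-1],[[0.0001,-0.00137,0],[0,0,0],-1]]}}

```text
t: 16.85
ee_pos: [505.0, 36.8, 39.3]
orientation: [2.63, 1.718, 0.002]
ft_force: [0.8, 5.6, 6.7]
width: 21.7
grasp_force: 30.0
```

>>> {"api": "servo_tool", "payload": {"steps": [[[0.00031,-0.00134,0],[0,0,0],-1],[[0.00031,-0.00134,0],[0,0,0],-1],[[0.00031,-0.00134,0],[0,0,0],-1],[[0.00031,-0.00134,0],[0,0,0],-1],[[0.00031,-0.00134,0],[0,0,0],-1],[[0.00031,-0.00134,0],[0,0,0],-1],[[0.00031,-0.00134,0],[0,0,0],-1],[[0.00031,-0.00134,0],[0,0,0],-1]]}}

```text
t: 17.52
ee_pos: [507.6, 25.8, 39.4]
orientation: [2.629, 1.718, 0.002]
ft_force: [1.4, 5.4, 7.0]
width: 21.5
grasp_force: 30.0
```

>>> {"api": "servo_tool", "payload": {"steps": [[[0.00051,-0.00127,0],[0,0,0],-1],[[0.00051,-0.00127,0],[0,0,0],-1],[[0.00051,-0.00127,0],[0,0,0],-1],[[0.00051,-0.00127,0],[0,0,0],-1],[[0.00051,-0.00127,0],[0,0,0],-1],[[0.00051,-0.00127,0],[0,0,0],-1],[[0.00051,-0.00127,0],[0,0,0],-1],[[0.00051,-0.00127,0],[0,0,0],-1]]}}

```text
t: 18.18
ee_pos: [511.7, 15.7, 39.3]
orientation: [2.629, 1.718, 0.002]
ft_force: [1.0, 4.8, 7.0]
width: 21.4
grasp_force: 30.0
```

>>> {"api": "servo_tool", "payload": {"steps": [[[0.00071,-0.00118,0],[0,0,0],-1],[[0.00071,-0.00118,0],[0,0,0],-1],[[0.00071,-0.00118,0],[0,0,0],-1],[[0.00071,-0.00118,0],[0,0,0],-1],[[0.00071,-0.00118,0],[0,0,0],-1],[[0.00071,-0.00118,0],[0,0,0],-1],[[0.00071,-0.00118,0],[0,0,0],-1],[[0.00071,-0.00118,0],[0,0,0],-1]]}}

```text
t: 18.85
ee_pos: [517.3, 6.3, 39.3]
orientation: [2.63, 1.718, 0.002]
ft_force: [0.9, 5.3, 8.4]
width: 21.2
grasp_force: 30.0
```

>>> {"api": "servo_tool", "payload": {"steps": [[[0.00088,-0.00105,0],[0,0,0],-1],[[0.00088,-0.00105,0],[0,0,0],-1],[[0.00088,-0.00105,0],[0,0,0],-1],[[0.00088,-0.00105,0],[0,0,0],-1],[[0.00088,-0.00105,0],[0,0,0],-1],[[0.00088,-0.00105,0],[0,0,0],-1],[[0.00088,-0.00105,0],[0,0,0],-1],[[0.00088,-0.00105,0],[0,0,0],-1]]}}

```text
t: 19.52
ee_pos: [524.2, -2.0, 39.3]
orientation: [2.63, 1.718, 0.002]
ft_force: [0.7, 5.7, 8.2]
width: 21.5
grasp_force: 30.0
```

>>> {"api": "servo_tool", "payload": {"steps": [[[0.00104,-0.0009,0],[0,0,0],-1],[[0.00104,-0.0009,0],[0,0,0],-1],[[0.00104,-0.0009,0],[0,0,0],-1],[[0.00104,-0.0009,0],[0,0,0],-1],[[0.00104,-0.0009,0],[0,0,0],-1],[[0.00104,-0.0009,0],[0,0,0],-1],[[0.00104,-0.0009,0],[0,0,0],-1],[[0.00104,-0.0009,0],[0,0,0],-1]]}}

```text
t: 20.18
ee_pos: [532.3, -9.1, 39.3]
orientation: [-2.63, -1.718, -0.002]
ft_force: [-0.4, 6.4, 8.4]
width: 21.5
grasp_force: 30.0
```

>>> {"api": "servo_tool", "payload": {"steps": [[[0.00116,-0.00073,0],[0,0,0],-1],[[0.00116,-0.00073,0],[0,0,0],-1],[[0.00116,-0.00073,0],[0,0,0],-1],[[0.00116,-0.00073,0],[0,0,0],-1],[[0.00116,-0.00073,0],[0,0,0],-1],[[0.00116,-0.00073,0],[0,0,0],-1],[[0.00116,-0.00073,0],[0,0,0],-1],[[0.00116,-0.00073,0],[0,0,0],-1]]}}

```text
t: 20.85
ee_pos: [541.3, -14.8, 39.3]
orientation: [-2.63, -1.718, -0.001]
ft_force: [-1.0, 6.7, 10.0]
width: 21.5
grasp_force: 30.0
```

>>> {"api": "servo_tool", "payload": {"steps": [[[0.00126,-0.00054,0],[0,0,0],-1],[[0.00126,-0.00054,0],[0,0,0],-1],[[0.00126,-0.00054,0],[0,0,0],-1],[[0.00126,-0.00054,0],[0,0,0],-1],[[0.00126,-0.00054,0],[0,0,0],-1],[[0.00126,-0.00054,0],[0,0,0],-1],[[0.00126,-0.00054,0],[0,0,0],-1],[[0.00126,-0.00054,0],[0,0,0],-1]]}}

```text
t: 21.52
ee_pos: [551.0, -19.1, 39.3]
orientation: [-2.629, -1.718, -0.0]
ft_force: [-1.1, 7.4, 9.7]
width: 21.7
grasp_force: 30.0
```

>>> {"api": "servo_tool", "payload": {"steps": [[[0.00133,-0.00033,0],[0,0,0],-1],[[0.00133,-0.00033,0],[0,0,0],-1],[[0.00133,-0.00033,0],[0,0,0],-1],[[0.00133,-0.00033,0],[0,0,0],-1],[[0.00133,-0.00033,0],[0,0,0],-1],[[0.00133,-0.00033,0],[0,0,0],-1],[[0.00133,-0.00033,0],[0,0,0],-1],[[0.00133,-0.00033,0],[0,0,0],-1]]}}

```text
t: 22.18
ee_pos: [561.3, -21.9, 39.3]
orientation: [-2.629, -1.718, 0.001]
ft_force: [-2.3, 4.5, 10.5]
width: 21.4
grasp_force: 30.0
```

>>> {"api": "servo_tool", "payload": {"steps": [[[0.00137,-0.00012,0],[0,0,0],-1],[[0.00137,-0.00012,0],[0,0,0],-1],[[0.00137,-0.00012,0],[0,0,0],-1],[[0.00137,-0.00012,0],[0,0,0],-1],[[0.00137,-0.00012,0],[0,0,0],-1],[[0.00137,-0.00012,0],[0,0,0],-1],[[0.00137,-0.00012,0],[0,0,0],-1],[[0.00137,-0.00012,0],[0,0,0],-1]]}}

```text
t: 22.85
ee_pos: [572.0, -23.0, 39.3]
orientation: [-2.629, -1.718, 0.002]
ft_force: [-3.5, 3.8, 11.8]
width: 21.6
grasp_force: 30.0
```

>>> {"api": "servo_tool", "payload": {"steps": [[[0.00137,0.0001,0],[0,0,0],-1],[[0.00137,0.0001,0],[0,0,0],-1],[[0.00137,0.0001,0],[0,0,0],-1],[[0.00137,0.0001,0],[0,0,0],-1],[[0.00137,0.0001,0],[0,0,0],-1],[[0.00137,0.0001,0],[0,0,0],-1],[[0.00137,0.0001,0],[0,0,0],-1],[[0.00137,0.0001,0],[0,0,0],-1]]}}

```text
t: 23.52
ee_pos: [582.9, -22.5, 39.3]
orientation: [-2.629, -1.718, 0.002]
ft_force: [-3.3, 2.5, 12.5]
width: 21.4
grasp_force: 30.0
```

>>> {"api": "servo_tool", "payload": {"steps": [[[0.00134,0.00031,0.0001],[0,0,0],-1],[[0.00134,0.00031,0.0001],[0,0,0],-1],[[0.00134,0.00031,0.0001],[0,0,0],-1],[[0.00134,0.00031,0.0001],[0,0,0],-1],[[0.00134,0.00031,0.0001],[0,0,0],-1],[[0.00134,0.00031,0.0001],[0,0,0],-1],[[0.00134,0.00031,0.0001],[0,0,0],-1],[[0.00134,0.00031,0.0001],[0,0,0],-1]]}}

```text
t: 24.18
ee_pos: [592.8, -20.4, 39.4]
orientation: [-2.629, -1.718, 0.005]
ft_force: [-5.0, -0.5, 5.7]
width: 21.5
grasp_force: 30.0
```

>>> {"api": "servo_tool", "payload": {"steps": [[[0.00127,0.00051,0],[0,0,0],-1],[[0.00127,0.00051,0],[0,0,0],-1],[[0.00127,0.00051,0],[0,0,0],-1],[[0.00127,0.00051,0],[0,0,0],-1],[[0.00127,0.00051,0],[0,0,0],-1],[[0.00127,0.00051,0],[0,0,0],-1],[[0.00127,0.00051,0],[0,0,0],-1],[[0.00127,0.00051,0],[0,0,0],-1]]}}

```text
t: 24.85
ee_pos: [603.2, -16.7, 39.4]
orientation: [-2.629, -1.718, 0.005]
ft_force: [-3.5, -2.7, 5.5]
width: 21.3
grasp_force: 30.0
```

>>> {"api": "servo_tool", "payload": {"steps": [[[0.00118,0.00071,0],[0,0,0],-1],[[0.00118,0.00071,0],[0,0,0],-1],[[0.00118,0.00071,0],[0,0,0],-1],[[0.00118,0.00071,0],[0,0,0],-1],[[0.00118,0.00071,0],[0,0,0],-1],[[0.00118,0.00071,0],[0,0,0],-1],[[0.00118,0.00071,0],[0,0,0],-1],[[0.00118,0.00071,0],[0,0,0],-1]]}}

```text
t: 25.52
ee_pos: [612.2, -11.7, 39.4]
orientation: [-2.629, -1.719, 0.007]
ft_force: [-5.8, -6.1, 7.6]
width: 21.6
grasp_force: 30.0
```

>>> {"api": "servo_tool", "payload": {"steps": [[[0.00105,0.00088,0],[0,0,0],-1],[[0.00105,0.00088,0],[0,0,0],-1],[[0.00105,0.00088,0],[0,0,0],-1],[[0.00105,0.00088,0],[0,0,0],-1],[[0.00105,0.00088,0],[0,0,0],-1],[[0.00105,0.00088,0],[0,0,0],-1],[[0.00105,0.00088,0],[0,0,0],-1],[[0.00105,0.00088,0],[0,0,0],-1]]}}

```text
t: 26.18
ee_pos: [620.0, -5.8, 39.3]
orientation: [-2.629, -1.719, 0.009]
ft_force: [-6.4, -9.4, 9.4]
width: 21.5
grasp_force: 30.0
```

>>> {"api": "servo_tool", "payload": {"steps": [[[0.0009,0.00104,0],[0,0,0],-1],[[0.0009,0.00104,0],[0,0,0],-1],[[0.0009,0.00104,0],[0,0,0],-1],[[0.0009,0.00104,0],[0,0,0],-1],[[0.0009,0.00104,0],[0,0,0],-1],[[0.0009,0.00104,0],[0,0,0],-1],[[0.0009,0.00104,0],[0,0,0],-1],[[0.0009,0.00104,0],[0,0,0],-1]]}}

```text
t: 26.85
ee_pos: [628.0, 2.3, 39.4]
orientation: [2.629, 1.719, -0.007]
ft_force: [-4.5, -11.3, 5.9]
width: 21.7
grasp_force: 30.0
```

>>> {"api": "servo_tool", "payload": {"steps": [[[0.00073,0.00116,0],[0,0,0],-1],[[0.00073,0.00116,0],[0,0,0],-1],[[0.00073,0.00116,0],[0,0,0],-1],[[0.00073,0.00116,0],[0,0,0],-1],[[0.00073,0.00116,0],[0,0,0],-1],[[0.00073,0.00116,0],[0,0,0],-1],[[0.00073,0.00116,0],[0,0,0],-1],[[0.00073,0.00116,0],[0,0,0],-1]]}}

```text
t: 27.52
ee_pos: [635.1, 12.4, 39.4]
orientation: [2.628, 1.718, -0.003]
ft_force: [-0.4, -5.4, 3.4]
width: 21.5
grasp_force: 30.0
```

>>> {"api": "servo_tool", "payload": {"steps": [[[0.00054,0.00126,0],[0,0,0],-1],[[0.00054,0.00126,0],[0,0,0],-1],[[0.00054,0.00126,0],[0,0,0],-1],[[0.00054,0.00126,0],[0,0,0],-1],[[0.00054,0.00126,0],[0,0,0],-1],[[0.00054,0.00126,0],[0,0,0],-1],[[0.00054,0.00126,0],[0,0,0],-1],[[0.00054,0.00126,0],[0,0,0],-1]]}}

```text
t: 28.18
ee_pos: [640.3, 23.6, 39.5]
orientation: [2.629, 1.718, -0.0]
ft_force: [0.4, -4.7, 1.8]
width: 21.6
grasp_force: 30.0
```

>>> {"api": "servo_tool", "payload": {"steps": [[[0.00033,0.00133,0],[0,0,0],-1],[[0.00033,0.00133,0],[0,0,0],-1],[[0.00033,0.00133,0],[0,0,0],-1],[[0.00033,0.00133,0],[0,0,0],-1],[[0.00033,0.00133,0],[0,0,0],-1],[[0.00033,0.00133,0],[0,0,0],-1],[[0.00033,0.00133,0],[0,0,0],-1],[[0.00033,0.00133,0],[0,0,0],-1]]}}

```text
t: 28.85
ee_pos: [643.1, 34.4, 39.5]
orientation: [2.628, 1.718, 0.0]
ft_force: [3.5, -4.5, 0.3]
width: 21.3
grasp_force: 30.0
```

>>> {"api": "servo_tool", "payload": {"steps": [[[-0.00033,-0.00133,0],[0,0,0],-1],[[-0.00033,-0.00133,0],[0,0,0],-1],[[-0.00033,-0.00133,0],[0,0,0],-1],[[-0.00033,-0.00133,0],[0,0,0],-1],[[-0.00033,-0.00133,0],[0,0,0],-1],[[-0.00033,-0.00133,0],[0,0,0],-1],[[-0.00033,-0.00133,0],[0,0,0],-1],[[-0.00033,-0.00133,0],[0,0,0],-1]]}}

```text
t: 29.52
ee_pos: [640.8, 25.1, 39.5]
orientation: [2.63, 1.719, 0.003]
ft_force: [3.4, 2.9, -2.1]
width: 21.4
grasp_force: 30.0
```

>>> {"api": "servo_tool", "payload": {"steps": [[[-0.00054,-0.00126,0],[0,0,0],-1],[[-0.00054,-0.00126,0],[0,0,0],-1],[[-0.00054,-0.00126,0],[0,0,0],-1],[[-0.00054,-0.00126,0],[0,0,0],-1],[[-0.00054,-0.00126,0],[0,0,0],-1],[[-0.00054,-0.00126,0],[0,0,0],-1],[[-0.00054,-0.00126,0],[0,0,0],-1],[[-0.00054,-0.00126,0],[0,0,0],-1]]}}

```text
t: 30.18
ee_pos: [636.8, 15.6, 39.5]
orientation: [-2.63, -1.718, -0.005]
ft_force: [7.0, 5.5, -3.4]
width: 21.5
grasp_force: 30.0
```

>>> {"api": "servo_tool", "payload": {"steps": [[[-0.00036,-0.00058,0],[0,0,0],-1],[[-0.00036,-0.00058,0],[0,0,0],-1],[[-0.00036,-0.00058,0],[0,0,0],-1],[[-0.00036,-0.00058,0],[0,0,0],-1],[[-0.00036,-0.00058,0],[0,0,0],-1],[[-0.00036,-0.00058,0],[0,0,0],-1],[[-0.00036,-0.00058,0],[0,0,0],-1],[[-0.00036,-0.00058,0],[0,0,0],-1]]}}

```text
t: 30.85
ee_pos: [634.6, 11.5, 39.6]
orientation: [2.63, 1.718, 0.007]
ft_force: [8.3, 7.1, -4.7]
width: 21.5
grasp_force: 30.0
```

>>> {"api": "servo_tool", "payload": {"steps": [[[-0.00036,-0.00058,0],[0,0,0],-1],[[-0.00036,-0.00058,0],[0,0,0],-1],[[-0.00036,-0.00058,0],[0,0,0],-1],[[-0.00036,-0.00058,0],[0,0,0],-1],[[-0.00036,-0.00058,0],[0,0,0],-1],[[-0.00036,-0.00058,0],[0,0,0],-1],[[-0.00036,-0.00058,0],[0,0,0],-1],[[-0.00036,-0.00058,0],[0,0,0],-1]]}}

```text
t: 31.52
ee_pos: [631.9, 7.2, 39.6]
orientation: [2.63, 1.718, 0.008]
ft_force: [8.8, 8.7, -5.2]
width: 21.6
grasp_force: 30.0
```

>>> {"api": "servo_tool", "payload": {"steps": [[[-0.00045,-0.00052,0],[0,0,0],-1],[[-0.00045,-0.00052,0],[0,0,0],-1],[[-0.00045,-0.00052,0],[0,0,0],-1],[[-0.00045,-0.00052,0],[0,0,0],-1],[[-0.00045,-0.00052,0],[0,0,0],-1],[[-0.00045,-0.00052,0],[0,0,0],-1],[[-0.00045,-0.00052,0],[0,0,0],-1],[[-0.00045,-0.00052,0],[0,0,0],-1]]}}

```text
t: 32.18
ee_pos: [628.7, 2.8, 39.6]
orientation: [2.63, 1.718, 0.008]
ft_force: [10.7, 8.9, -5.5]
width: 21.8
grasp_force: 30.0
```

>>> {"api": "servo_tool", "payload": {"steps": [[[-0.00045,-0.00052,0],[0,0,0],-1],[[-0.00045,-0.00052,0],[0,0,0],-1],[[-0.00045,-0.00052,0],[0,0,0],-1],[[-0.00045,-0.00052,0],[0,0,0],-1],[[-0.00045,-0.00052,0],[0,0,0],-1],[[-0.00045,-0.00052,0],[0,0,0],-1],[[-0.00045,-0.00052,0],[0,0,0],-1],[[-0.00045,-0.00052,0],[0,0,0],-1]]}}

```text
t: 32.85
ee_pos: [624.7, -1.6, 39.5]
orientation: [2.63, 1.718, 0.007]
ft_force: [8.2, 6.3, -4.8]
width: 21.5
grasp_force: 30.0
```

>>> {"api": "servo_tool", "payload": {"steps": [[[-0.00053,-0.00044,0],[0,0,0],-1],[[-0.00053,-0.00044,0],[0,0,0],-1],[[-0.00053,-0.00044,0],[0,0,0],-1],[[-0.00053,-0.00044,0],[0,0,0],-1],[[-0.00053,-0.00044,0],[0,0,0],-1],[[-0.00053,-0.00044,0],[0,0,0],-1],[[-0.00053,-0.00044,0],[0,0,0],-1],[[-0.00053,-0.00044,0],[0,0,0],-1]]}}

```text
t: 33.52
ee_pos: [620.3, -5.7, 39.6]
orientation: [2.629, 1.718, 0.006]
ft_force: [7.9, 3.7, -3.6]
width: 21.2
grasp_force: 30.0
```

>>> {"api": "servo_tool", "payload": {"steps": [[[-0.00053,-0.00044,0],[0,0,0],-1],[[-0.00053,-0.00044,0],[0,0,0],-1],[[-0.00053,-0.00044,0],[0,0,0],-1],[[-0.00053,-0.00044,0],[0,0,0],-1],[[-0.00053,-0.00044,0],[0,0,0],-1],[[-0.00053,-0.00044,0],[0,0,0],-1],[[-0.00053,-0.00044,0],[0,0,0],-1],[[-0.00053,-0.00044,0],[0,0,0],-1]]}}

```text
t: 34.18
ee_pos: [615.3, -9.7, 39.5]
orientation: [2.629, 1.718, 0.003]
ft_force: [6.2, 1.7, -3.1]
width: 21.1
grasp_force: 30.0
```

>>> {"api": "servo_tool", "payload": {"steps": [[[0.00053,0.00044,0],[0,0,0],-1],[[0.00053,0.00044,0],[0,0,0],-1],[[0.00053,0.00044,0],[0,0,0],-1],[[0.00053,0.00044,0],[0,0,0],-1],[[0.00053,0.00044,0],[0,0,0],-1],[[0.00053,0.00044,0],[0,0,0],-1],[[0.00053,0.00044,0],[0,0,0],-1],[[0.00053,0.00044,0],[0,0,0],-1]]}}

```text
t: 34.85
ee_pos: [616.1, -8.9, 39.4]
orientation: [-2.629, -1.719, 0.008]
ft_force: [-4.7, -11.4, 6.5]
width: 21.3
grasp_force: 30.0
```

>>> {"api": "servo_tool", "payload": {"steps": [[[0.00053,0.00044,0],[0,0,0],-1],[[0.00053,0.00044,0],[0,0,0],-1],[[0.00053,0.00044,0],[0,0,0],-1],[[0.00053,0.00044,0],[0,0,0],-1],[[0.00053,0.00044,0],[0,0,0],-1],[[0.00053,0.00044,0],[0,0,0],-1],[[0.00053,0.00044,0],[0,0,0],-1],[[0.00053,0.00044,0],[0,0,0],-1]]}}

```text
t: 35.52
ee_pos: [620.1, -5.7, 39.4]
orientation: [-2.629, -1.719, 0.009]
ft_force: [-5.4, -14.0, 6.5]
width: 21.4
grasp_force: 30.0
```

>>> {"api": "servo_tool", "payload": {"steps": [[[0.00045,0.00052,0],[0,0,0],-1],[[0.00045,0.00052,0],[0,0,0],-1],[[0.00045,0.00052,0],[0,0,0],-1],[[0.00045,0.00052,0],[0,0,0],-1],[[0.00045,0.00052,0],[0,0,0],-1],[[0.00045,0.00052,0],[0,0,0],-1],[[0.00045,0.00052,0],[0,0,0],-1],[[0.00045,0.00052,0],[0,0,0],-1]]}}

```text
t: 36.18
ee_pos: [624.2, -1.8, 39.4]
orientation: [2.629, 1.719, -0.008]
ft_force: [-3.0, -13.4, 4.9]
width: 21.5
grasp_force: 30.0
```

>>> {"api": "servo_tool", "payload": {"steps": [[[0.00045,0.00052,0],[0,0,0],-1],[[0.00045,0.00052,0],[0,0,0],-1],[[0.00045,0.00052,0],[0,0,0],-1],[[0.00045,0.00052,0],[0,0,0],-1],[[0.00045,0.00052,0],[0,0,0],-1],[[0.00045,0.00052,0],[0,0,0],-1],[[0.00045,0.00052,0],[0,0,0],-1],[[0.00045,0.00052,0],[0,0,0],-1]]}}

```text
t: 36.85
ee_pos: [628.3, 2.6, 39.4]
orientation: [2.629, 1.719, -0.007]
ft_force: [-2.7, -12.9, 4.6]
width: 21.8
grasp_force: 30.0
```

>>> {"api": "servo_tool", "payload": {"steps": [[[0.00036,0.00058,0],[0,0,0],-1],[[0.00036,0.00058,0],[0,0,0],-1],[[0.00036,0.00058,0],[0,0,0],-1],[[0.00036,0.00058,0],[0,0,0],-1],[[0.00036,0.00058,0],[0,0,0],-1],[[0.00036,0.00058,0],[0,0,0],-1],[[0.00036,0.00058,0],[0,0,0],-1],[[0.00036,0.00058,0],[0,0,0],-1]]}}

```text
t: 37.52
ee_pos: [632.0, 7.7, 39.4]
orientation: [2.629, 1.718, -0.004]
ft_force: [0.3, -10.4, 1.6]
width: 21.6
grasp_force: 30.0
```

>>> {"api": "servo_tool", "payload": {"steps": [[[-0.00051,-0.00074,0],[0,0,0],-1],[[-0.00051,-0.00074,0],[0,0,0],-1],[[-0.00051,-0.00074,0],[0,0,0],-1],[[-0.00051,-0.00074,0],[0,0,0],-1],[[-0.00051,-0.00074,0],[0,0,0],-1],[[-0.00051,-0.00074,0],[0,0,0],-1],[[-0.00051,-0.00074,0],[0,0,0],-1],[[-0.00051,-0.00074,0],[0,0,0],-1]]}}

```text
t: 38.18
ee_pos: [631.0, 5.9, 39.6]
orientation: [2.63, 1.718, 0.008]
ft_force: [10.2, 8.4, -6.2]
width: 21.3
grasp_force: 30.0
```

>>> {"api": "servo_tool", "payload": {"steps": [[[-0.00058,-0.00069,0],[0,0,0],-1],[[-0.00058,-0.00069,0],[0,0,0],-1],[[-0.00058,-0.00069,0],[0,0,0],-1],[[-0.00058,-0.00069,0],[0,0,0],-1],[[-0.00058,-0.00069,0],[0,0,0],-1],[[-0.00058,-0.00069,0],[0,0,0],-1],[[-0.00058,-0.00069,0],[0,0,0],-1],[[0,0,0],[0,0,0],-1]]}}

```text
t: 38.85
ee_pos: [626.6, 0.5, 39.6]
orientation: [2.629, 1.718, 0.007]
ft_force: [8.5, 4.4, -4.3]
width: 21.8
grasp_force: 30.0
```

Run:
```python
from h import *
o=sensors.get_obs();c=np.array([574.2,46.3]);p=o["ee_pos"][:2]-c;a=np.arctan2(p[1],p[0]);t=np.array([-np.sin(a),np.cos(a)])
print(o["t"],o["ee_pos"],np.degrees(a)%360,np.hypot(*p),"tang",o["ft_force"][:2]@t,"rad",o["ft_force"][:2]@(p/np.hypot(*p)))
im=get("wrist");P=cloud(im);cv2.imwrite("pics/e.png",im["color"])
```

```text
38.85 [6.26592964e+02 5.10472781e-01 3.95595857e+01] 318.8477341199228 69.58235040448271 tang 8.92453762885724 rad 3.516449012255583
```

View pics/e.png

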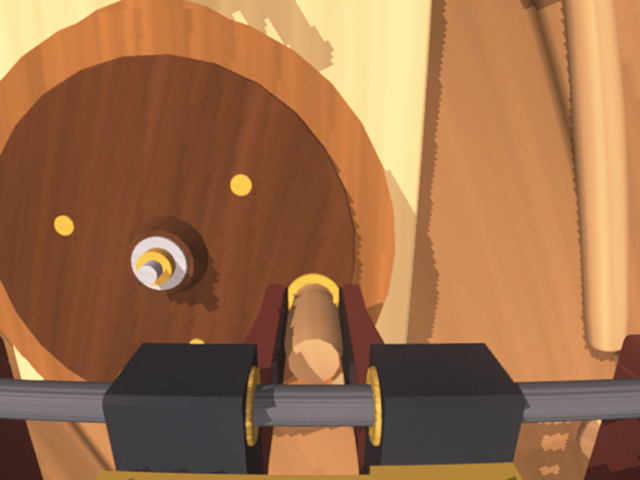

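The wrist view shows the knob gripped at (315,330) and the nut at (155,265); the pin is out of view above. Forward and reverse force curves cross at a hand angle of about 318.3°, and that is the crest. I nudge to it and relieve the tangential load.

>>> {"api": "servo_tool", "payload": {"steps": [[[-0.0003,-0.0003,0],[0,0,0],-1],[[-0.0003,-0.0003,0],[0,0,0],-1],[[0,0,0],[0,0,0],-1],[[0.0004,0.0004,0],[0,0,0],-1],[[0.0004,0.0004,0],[0,0,0],-1],[[0.0003,0.0003,0],[0,0,0],-1],[[0,0,0],[0,0,0],-1],[[0,0,0],[0,0,0],-1]]}}

```text
t: 39.57
ee_pos: [626.3, 0.2, 39.6]
orientation: [2.629, 1.718, 0.003]
ft_force: [6.3, 0.3, -4.1]
width: 21.3
grasp_force: 30.0
```

>>> {"api": "servo_tool", "payload": {"steps": [[[0.0004,0,0],[0,0,0],-1],[[0.0004,0,0],[0,0,0],-1],[[0,0,0],[0,0,0],-1],[[0,0,0],[0,0,0],-0.4],[[0,0,0],[0,0,0],-0.3],[[0,0,0],[0,0,0],-0.2],[[0,0,0],[0,0,0],-0.1],[[0,0,0],[0,0,0],0]]}}

```text
t: 40.23
ee_pos: [625.4, -0.6, 39.4]
orientation: [-2.629, -1.718, 0.001]
ft_force: [-0.7, -0.1, -0.1]
width: 42.2
grasp_force: 0.0
```

>>> {"api": "servo_tool", "payload": {"steps": [[[0,0,0.01],[0,0,0],0],[[0,0,0.015],[0,0,0],0],[[0,0,0.02],[0,0,0],0],[[0,0,0.025],[0,0,0],0],[[0,0,0.025],[0,0,0],0],[[0,0,0.025],[0,0,0],0],[[-0.015,-0.03,0],[0,0,0],0],[[-0.015,-0.03,0],[0,0,0],0]]}}

```text
t: 40.9
ee_pos: [597.5, -60.2, 162.5]
orientation: [2.625, 1.721, 0.006]
ft_force: [-0.7, -0.5, 0.1]
width: 44.0
grasp_force: 0.0
```

Run:
```python
from h import *
print(sensors.get_obs()["t"],sensors.get_obs()["ee_pos"])
ims=[get(n) for n in("scene","side","wrist")]
for im in ims:
    P=cloud(im)
    t=P[(np.linalg.norm(P[:,:,:2]-[626,0],axis=2)<22)&(P[:,:,2]>75)&(P[:,:,2]<119)]
    if len(t): print("knob med",np.round(np.median(t,0),1),"mid-extent",np.round((np.percentile(t,2,0)+np.percentile(t,98,0))/2,1))
    # rim silhouette: farthest rim-side points per angle about the axle
    m=(P[:,:,2]>48)&(P[:,:,2]<62);q=P[m][:,:2]-[574.2,46.3];r=np.hypot(*q.T);a=np.degrees(np.arctan2(q[:,1],q[:,0]))%360
    k=r<114;r,a=r[k],a[k]
    print([(d,round(float(np.percentile(r[(a>=d)&(a<d+6)],98)),1)) for d in range(0,360,6) if ((a>=d)&(a<d+6)).sum()>8])
np.savez("f.npz")
cv2.imwrite("pics/f.png",np.hstack([cv2.resize(ims[0]["color"][190:350,280:480],(500,400),interpolation=2),cv2.resize(ims[1]["color"][235:375,220:380],(300,400),interpolation=2)]))
```

```text
40.9 [597.47585033 -60.20423094 162.50202882]
knob med [6.330e+02 2.000e-01 1.064e+02] mid-extent [ 6.281e+02 -2.000e-01  9.740e+01]
[(0, 104.4), (6, 106.2), (12, 104.8), (18, 104.7), (24, 104.5), (30, 104.2), (36, 104.3), (42, 104.5), (48, 105.4), (54, 107.0), (60, 108.3), (66, 108.0), (72, 106.9), (78, 105.3), (84, 103.7), (90, 103.6), (96, 103.7), (102, 104.6), (108, 104.3), (114, 103.4), (120, 103.6), (126, 104.7), (132, 103.9), (138, 104.0), (144, 104.3), (150, 104.5), (156, 104.1), (162, 104.2), (168, 104.7), (174, 104.7), (180, 105.7), (186, 104.9), (192, 105.7), (198, 106.9), (204, 109.8), (210, 105.4), (216, 106.1), (222, 104.1), (228, 105.0), (234, 104.8), (240, 105.1), (246, 105.1), (252, 105.6), (258, 104.2), (264, 102.5), (270, 104.0), (276, 103.9), (282, 103.9), (288, 105.3), (294, 105.1), (300, 105.1), (306, 104.8), (312, 104.1), (318, 105.6), (324, 105.1), (330, 104.4), (336, 106.1), (342, 104.6), (348, 104.9), (354, 105.9)]
knob med [624.8   7.3 100.5] mid-extent [625.7   3.   96.3]
[(0, 103.5), (6, 103.6), (12, 103.1), (18, 104.4), (24, 104.3), (30, 105.1), (36, 104
[... 900 characters left out ...]
.2), (54, 64.2), (60, 63.3), (66, 63.4), (72, 64.0), (78, 65.8), (84, 68.5), (90, 71.9), (96, 77.1), (102, 86.7), (108, 96.4), (114, 102.2), (120, 102.3), (126, 102.2), (132, 102.5), (138, 102.5), (144, 102.7), (150, 102.7), (156, 102.9), (162, 102.8), (168, 103.3), (174, 103.2), (180, 103.3), (186, 103.7), (192, 104.5), (198, 105.6), (204, 105.7), (210, 104.9), (216, 103.8), (222, 104.3), (228, 104.1), (234, 104.3), (240, 104.2), (246, 104.5), (252, 104.5), (258, 104.7), (264, 104.9), (270, 104.8), (276, 105.0), (282, 105.0), (288, 105.5), (294, 105.0), (300, 105.1), (306, 105.0), (312, 105.3), (318, 105.1), (324, 104.9), (330, 104.8), (336, 104.7), (342, 104.8), (348, 104.7), (354, 104.8)]
```

View pics/f.png

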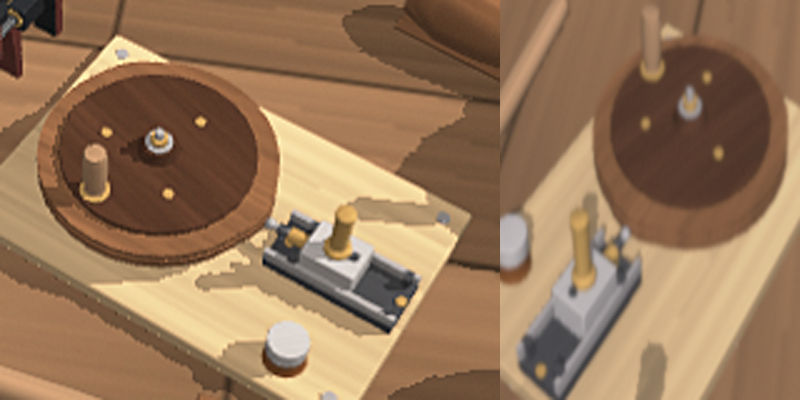

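Released, the rim profile shows the 4 mm swelling centred at about 66°. That is the pin's direction (66.3°), and the lesser swelling sits near 204°. The last picture shows the block home with its pin on the rim, and the jar untouched.

```bash
python3 -c "
from workcell import close_job
print(close_job())"
```

```text
the job is handed in; nothing more can be done
None
```

The job is handed in: the feeler is fully home and the wheel stands with its highest spot at the pin, to about 1°, with the hand clear at 41 s; I turned it about 234° rather than a full turn, since both swellings showed up by then.

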